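# Spread turned knobs on the downdraft box and hold its gate at the mark

## Task

Spread the heap of five turned wooden knob blanks out over the bed of the downdraft box, without dropping or throwing any: each lying on the bed itself, with at least a finger's width (20 mm) clear between any two, so that the air gets round them all. Then pull the spring-closing suction gate out by its black knob until its white pointer is level with the red clip, and finish while still holding the knob so that the gate stays at that mark. Leave the other things on the table and on the box where they are.

Things in the scene. Friction and masses are not known exactly. Their poses are not given: they have to be found in the camera images.
- downdraft: yellow downdraft dusting box, fixed. Origin on the table under the centre of its bed; x axis points away from its front, y to its left, z up. The perforated aluminium bed is 260 x 260 mm (130 mm each way from the origin), 90 mm above the table; a dark rim 10 mm thick stands 12 mm above the bed all round. On its right a lower part carries the slide gate
- gate (a point): top centre of the aluminium body of the slide gate (130 mm along the box's x, 120 mm along its y; top 94 mm above the table), 80 mm behind (+x) and 235 mm right (-y) of the box's origin, fixed on the box's lower right-hand part (top at 70 mm, 235 mm wide). A black elbow and hose rise from it to 175 mm above the table and lead away to the back
- blank1_c (a point): centre (half-way up) of turned drawer-knob blank 1, light wood, a squat round piece 40 mm in diameter at its belly, flat top and foot 33 mm in diameter, 28 mm high, 20 to 50 g; the five start upright in a heap on the bed, four below some 3 mm apart and one on top; z along its axis
- blank2_c (a point): centre (half-way up) of turned drawer-knob blank 2, medium brown wood, a squat round piece 40 mm in diameter at its belly, flat top and foot 33 mm in diameter, 28 mm high, 20 to 50 g; the five start upright in a heap on the bed, four below some 3 mm apart and one on top; z along its axis
- blank3_c (a point): centre (half-way up) of turned drawer-knob blank 3, light wood, a squat round piece 40 mm in diameter at its belly, flat top and foot 33 mm in diameter, 28 mm high, 20 to 50 g; the five start upright in a heap on the bed, four below some 3 mm apart and one on top; z along its axis
- blank4_c (a point): centre (half-way up) of turned drawer-knob blank 4, dark wood, a squat round piece 40 mm in diameter at its belly, flat top and foot 33 mm in diameter, 28 mm high, 20 to 50 g; the five start upright in a heap on the bed, four below some 3 mm apart and one on top; z along its axis
- blank5_c (a point): centre (half-way up) of turned drawer-knob blank 5, medium brown wood, a squat round piece 40 mm in diameter at its belly, flat top and foot 33 mm in diameter, 28 mm high, 20 to 50 g; the five start upright in a heap on the bed, four below some 3 mm apart and one on top; z along its axis
- gate_slide (a joint): pull-out of the gate's slide in m: 0 shut, grows to 0.08 as the slide comes out towards the box's front (the box's -x direction); a spring pulls it shut with about 6 N when shut, rising by 1.2 N per 10 mm
- knob (a point): centre of the black upright round knob on the front end of the slide, by which it is pulled: 24 mm in diameter, 46 mm high, this point half-way up (117 mm above the table); clear for 55 mm all round from 20 mm below this point up. It moves with the slide; when shut it is 45 mm in front of the box's origin and 235 mm to its right
- pointer (a point): white pointer at the right-hand end of the slide's dark crossbar; it moves with the slide along the graduated steel rail
- mark (a point): the red clip (4 mm thick along the rail) set on the graduated steel rail to the right of the slide: the mark. Its axes are those of the box, and the pointer is level with it when both have the same x in the box's frame. The clip is fixed and sits 28 to 58 mm in front of the shut slide's pointer
- wax_tin_c (a point): middle of the green wax tin, 60 mm diameter, 42 mm high, standing on the low side part of the box, beside the gate; to be left alone
- sand_block_c (a point): middle of the cork sanding block 100 x 60 x 29 mm with a red abrasive face, lying on the table in front of the box; to be left alone
- finish_bottle_c (a point): middle of the amber finish bottle, 52 mm diameter, 130 mm high, standing on the table to the left of the box; to be left alone
- abrasive_roll_c (a point): middle of the terracotta-coloured abrasive roll, a ring of 84 mm outer diameter, 38 mm high, on the table to the left of the box; to be left alone
- dust_brush_c (a point): middle of the dusting brush lying on the table in front of the box; to be left alone
- chuck_c (a point): middle of the steel four-jaw lathe chuck, 100 mm diameter, 74 mm high, on the table to the right of the box; to be left alone
- chuck_key_c (a point): middle of the T-handled steel chuck key about 120 mm long, lying on the table to the right of the box; to be left alone
Things that resemble listed ones, but are neither listed nor needed, are in the scene too. What is shaped like the part that bears blank3_c but blue is not meant.

How it is judged:
By the outcome, as a careful person would: the job done as asked, in the order asked, and still so for the second after the job is handed in, while the arm keeps its last pose, push and grip.
It also fails if it takes over 72 s, if anything falls off the work surface, if the arm or the gripper's body presses on something with over 40 N, if the wrist force passes 120 N, or if a joint passes its speed limit or range.

## Robot

A 6-joint arm with a two-finger parallel gripper is mounted at the origin on the work surface. World frame = base frame: x ahead of the robot, y to its left, z up, the work surface at z = 0. Lengths are in mm, angles in rad, forces in N, time in s.
With the tool pointing down it reaches from about 325 to 900 mm from the base axis. Payload 6.1 kg.
Tool frame: the origin (TCP) lies at the very end of the fingers, on their centre line; the grasp point (between the pads) lies 19 mm behind it; z points along the fingers, y is the line along which they close (so a half turn about z gives the same grasp; the last joint's range is limited). The gripper opens to 87 mm and grips with 3 to 60 N. Pads are 19 mm wide; open, the fingers measure 117 mm over their backs; the gripper's body (75 mm by 190 mm) begins 51 mm behind the grasp point.
Start: joints at [1.12, 0.22, 1.526, -0, 1.395, -0.126], TCP at [199.448, 592.314, 222.538] pointing down, gripper open.
Joint ranges: [-2.98, 2.98], [-0.91, 2.08], [0.09, 2.57], [-1.24, 4.39], [0.2, 2.65], [-2.68, 2.68]. Speed limits (rad/s): [2.57, 2.57, 3.01, 3.14, 3.14, 3.14].

## Interface

Orientations are given as a unit quaternion [w, x, y, z].
In Python, from workcell import robot gives the robot as it stands. The module is installed in compiled form; this text tells all that it offers.
- The arm moves only by the tool arm_command, never from a script. Its argument "increments" is a list that holds one entry, the list of rows, each a list of 7 numbers: the closure in counts, from 0 (fully open) to 255 (shut), then the shift along the world's x, y, z in cm, then the turn, a rotation vector about the world's x, y, z in degrees. A call has 1 to 8 rows; each row shifts and turns the commanded pose from where the row before left it; what a row does not reach is not made up. A row lasts 1/8 s, in which the tool goes at most 62.5 mm and 10.7 degrees, less where a joint would pass 70% of its speed; a pose out of reach is approached as far as the arm can. A call is refused whole if a number of a shift passes 6.25 or a number of a turn 10.7, either way. A call with a gripper value outside its range is refused whole. The fingers move at their own pace and stop on an object; the grip force is fixed at half the most. Time passes only in rows, so rows that do not move let the fingers close. It gives the time, the measured TCP pose, the force, the opening and the grip force at its end, in the units of the state.
- robot.state(): the state, without advancing time (a new reading comes with each control period).
- robot.read_camera(name): name is "scene" or "top"; returns the picture (384x512x3 uint8, red, green, blue); there is no depth.
- robot.camera_info(name): a dict with "fx", "fy", "cx", "cy" (pixels), "R" (3x3) and "t" (3): a world point X has camera coordinates R X + t. Camera axes: x right, y down, z forward; pixel columns grow to the right and rows downward; lengths in mm; the calibration is good to about 2 mm. A picture is of the moment at which its call begins. camera_info takes no time and is no camera call.
- robot.job_done(): hands the job in; it is judged then, once.
The state is a dict: "t": time; "qpos": joint angles; "dq": joint speeds; "tau": joint torques, N m; "position": TCP position; "tool_rot": TCP orientation; "force": force on the tool from outside, world axes, zero at the start; "ft_torque": the same for the moment, N m; "grip_width": finger opening in mm; "grip_force": force on a finger pad.
Only numpy, scipy, OpenCV 4.12 (cv2) and the standard library are available. Lean on these libraries where they do the work, as an engineer would, in place of code of your own. Each camera call takes 0.05 s, during which the arm holds its last target. There are 200 camera calls.

## Working session

There is one attempt and no reset: what is moved stays moved. The work goes in short steps, Python scripts to look and compute and a tool call to move; the robot and the scene stay as the last step left them, time stands still between calls to the robot, and variables do not carry over. Pictures are saved under pics/ and viewed, at most 11 in all, crops included, and the job is handed in when it is done.

Besides the shell and the picture viewer there is one more tool, called after ">>>" as a command line: name --argument value ..., lists and objects as JSON in quotes. arm_command: Moves the arm, as the interface text tells. Its arguments: {"type":"object","properties":{"increments":{"type":"array"}},"required":["increments"]}

```bash
mkdir -p pics; python3 - <<'E'
from workcell import robot
import cv2,numpy as np
s=robot.state();print(s['t'],s['position'],s['tool_rot'],s['grip_width'])
for n in("scene","top"):
    i=robot.camera_info(n);print(n,{k:np.round(v,4).tolist() for k,v in i.items()})
    p=robot.read_camera(n)[:,:,::-1];cv2.imwrite(f"pics/{n}0.png",cv2.resize(p,(800,600),interpolation=cv2.INTER_CUBIC));np.save(f"{n}0.npy",p)
E
```

```text
0.0 [199.18652592 591.75624972 221.43325531] [-2.82512113e-04  1.61713932e-01  9.86837202e-01 -9.27799658e-04] 87.44496420139866
scene {'fx': 402.728, 'fy': 402.728, 'cx': 257.1003, 'cy': 189.1679, 'R': [[0.3075, 0.9515, -0.0118], [0.708, -0.2371, -0.6652], [-0.6358, 0.1961, -0.7466]], 't': [-185.2798, -317.116, 1403.1996]}
top {'fx': 382.5077, 'fy': 382.5077, 'cx': 252.3059, 'cy': 197.4205, 'R': [[-0.0021, -1.0, -0.0036], [-0.99, 0.0026, -0.1411], [0.1411, 0.0032, -0.99]], 't': [16.7136, 554.2704, 920.1447]}
```

View pics/top0.png

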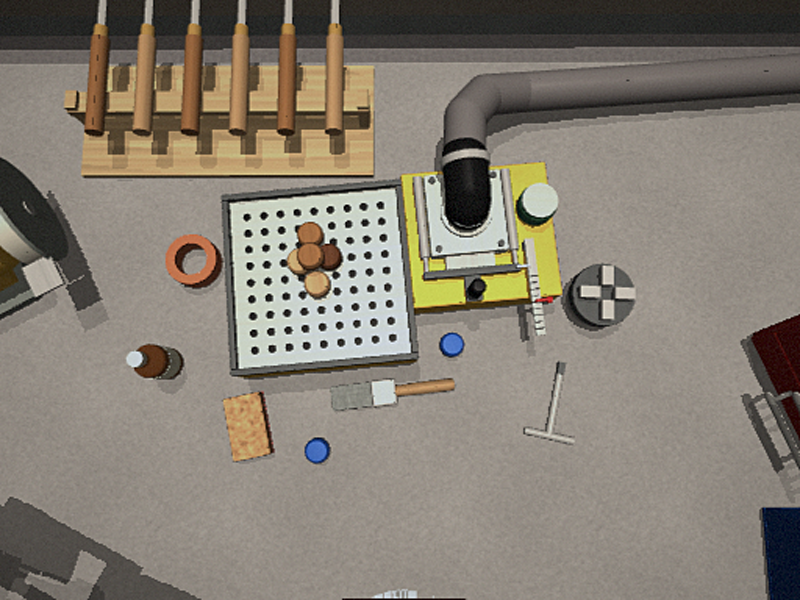

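View pics/scene0.png

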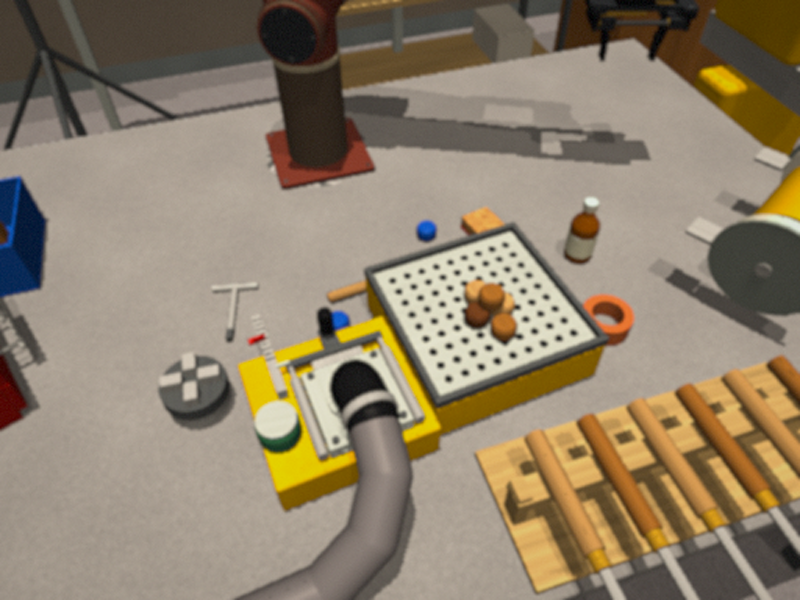

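```bash
cat > h.py <<'E'
from workcell import robot
import cv2,numpy as np
I={n:robot.camera_info(n) for n in("scene","top")}
def ray(n,u,v):
    i=I[n];R=np.array(i['R']);t=np.array(i['t'])
    d=R.T@np.array([(u-i['cx'])/i['fx'],(v-i['cy'])/i['fy'],1]);return -R.T@t,d/np.linalg.norm(d)
def plane(n,u,v,z):
    c,d=ray(n,u,v);return c+d*(z-c[2])/d[2]
def tri(a,b):
    c1,d1=ray("top",*a);c2,d2=ray("scene",*b)
    s=np.linalg.lstsq(np.c_[d1,-d2],c2-c1,rcond=None)[0]
    p,q=c1+s[0]*d1,c2+s[1]*d2;return (p+q)/2,np.linalg.norm(p-q)
def proj(n,X):
    i=I[n];c=np.array(i['R'])@X+np.array(i['t']);return c[0]/c[2]*i['fx']+i['cx'],c[1]/c[2]*i['fy']+i['cy']
E
python3 - <<'E'
from h import *
T=np.load("top0.npy");S=np.load("scene0.npy")
g=cv2.cvtColor(T,cv2.COLOR_BGR2GRAY)
m=(g<110).astype(np.uint8);m[:118]=0;m[240:]=0;m[:,:146]=0;m[:,266:]=0
hsv=cv2.cvtColor(T,cv2.COLOR_BGR2HSV)
n,l,st,c=cv2.connectedComponentsWithStats(m)
pts=[]
for k in range(1,n):
    if 2<=st[k,4]<=40 and st[k,2]<8 and st[k,3]<8: pts.append(plane("top",*(c[k]),90)[:2])
pts=np.array(pts,np.float32);r=cv2.minAreaRect(pts);print(len(pts),r);np.save('pts.npy',pts)
# knob/clip
for n,P in(("top",T),("scene",S)):
    h=cv2.cvtColor(P,cv2.COLOR_BGR2HSV)
    red=((h[...,0]<6)|(h[...,0]>174))&(h[...,1]>170)&(h[...,2]>120)
    x0,x1,y0,y1=(320,370,160,220) if n=="top" else (140,200,190,250)
    ys,xs=np.nonzero(red[y0:y1,x0:x1]);print(n,len(xs),xs.mean()+x0,ys.mean()+y0)
a=cv2.resize(T[140:220,265:365],(800,640),interpolation=cv2.INTER_CUBIC)[:,:]
b=cv2.resize(S[180:260,150:250],(800,640),interpolation=cv2.INTER_CUBIC)
cv2.imwrite("pics/c1.png",cv2.resize(np.hstack([a,b]),(800,320)))
E
```

```text
68 ((597.966796875, 131.91664123535156), (208.80665588378906, 208.89923095703125), 5.2085795402526855)
top 23 349.17391304347825 191.3913043478261
scene 20 163.1 216.9
```

View pics/c1.png

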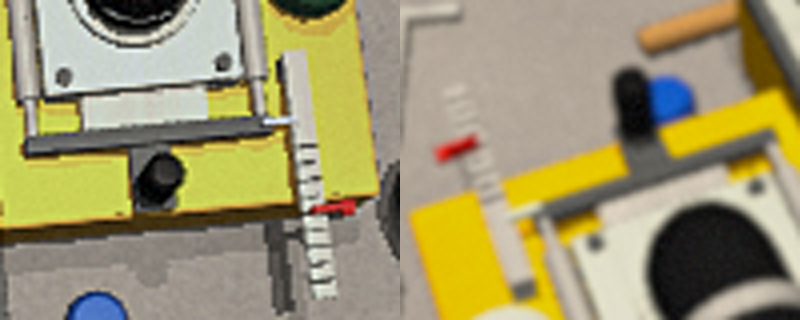

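```bash
cat >> h.py <<'E'
psi=np.radians(5.21);O=np.array([598,131.9,0]);ex=np.array([np.cos(psi),np.sin(psi),0]);ey=np.array([-np.sin(psi),np.cos(psi),0])
box=lambda p:np.array([(p-O)@ex,(p-O)@ey,p[2]])
wld=lambda x,y,z:O+x*ex+y*ey+np.array([0,0,z])
E
python3 - <<'E'
from h import *
c,e=tri((349.2,191.4),(163.1,216.9));print("clip",box(c),e)
p,e=tri((336,170.5),(178.5,233));print("ptr",box(p),e)
for z in(80,90,100,110):print(z,box(plane("top",349.2,191.4,z)),box(plane("top",336,170.5,z)),box(plane("scene",163.1,216.9,z)),box(plane("scene",178.5,233,z)))
k=wld(-45,-235,140);print(k,proj("top",k),proj("scene",k))
# blanks: hsv components
T=np.load("top0.npy");h=cv2.cvtColor(T,cv2.COLOR_BGR2HSV)
for n,u,v,z in(("top",311,256,147),("n",310,232,118),("dark",331,257,118),("L",317,285,118),("L2",298,262,118)):
    q=plane("top",u/1.5625,v/1.5625,z);print(n,q,box(q),h[int(v/1.5625),int(u/1.5625)])
a=cv2.resize(T[135:200,175:225],(500,650)[:2],interpolation=cv2.INTER_CUBIC)[:600]
S=np.load("scene0.npy");b=cv2.resize(S[170:225,285:340],(300,300),interpolation=cv2.INTER_CUBIC)
o=np.zeros((600,800,3),np.uint8);o[:,:500]=a;o[:300,500:]=b;cv2.imwrite("pics/c2.png",o)
E
```

```text
clip [ -69.60446024 -340.27898348   98.37597498] 0.446168773954065
ptr [ -15.80021508 -318.43715533   91.44897241] 2.948588100467629
80 [ -67.08031646 -344.95076096   80.        ] [ -13.20994726 -319.71835469   80.        ] [ -85.06346627 -340.07440148   80.        ] [ -25.0693157  -319.24170906   80.        ]
90 [ -68.42353772 -342.28786836   90.        ] [ -15.14566999 -317.33298456   90.        ] [ -76.70620064 -340.29886604   90.        ] [ -17.50729256 -319.7423179    90.        ]
100 [ -69.76675899 -339.62497575  100.        ] [ -17.08139272 -314.94761442  100.        ] [ -68.34893501 -340.52333059  100.        ] [  -9.94526941 -320.24292675  100.        ]
110 [ -71.10998025 -336.96208315  110.        ] [ -19.01711546 -312.56224428  110.        ] [ -59.99166938 -340.74779515  110.        ] [  -2.38324626 -320.74353559  110.        ]
[ 574.52541703 -106.2154005   140.        ] (np.float64(306.0759790175882), np.float64(182.10044718425218)) (np.float64(207.9564164159798), np.float64(198.74569304732702))
top [615.71091474 134.91544813 147.        ] [ 17.91156521   1.39472571 147.        ] [ 13 146 159]
n [659.33157089 141.28488345 118.        ] [ 61.93039092   3.77681166 118.        ] [ 13 152 158]
dark [620.87380629 109.26979135 118.        ] [ 20.72433702 -24.61380126 118.        ] [ 10 151 108]
L [578.5142922  129.47368819 118.        ] [-19.62552849  -0.64686082 118.        ] [ 17 107 197]
L2 [613.40051424 158.35406291 118.        ] [ 17.73908606  24.94630452 118.        ] [ 18 112 196]
```

View pics/c2.png

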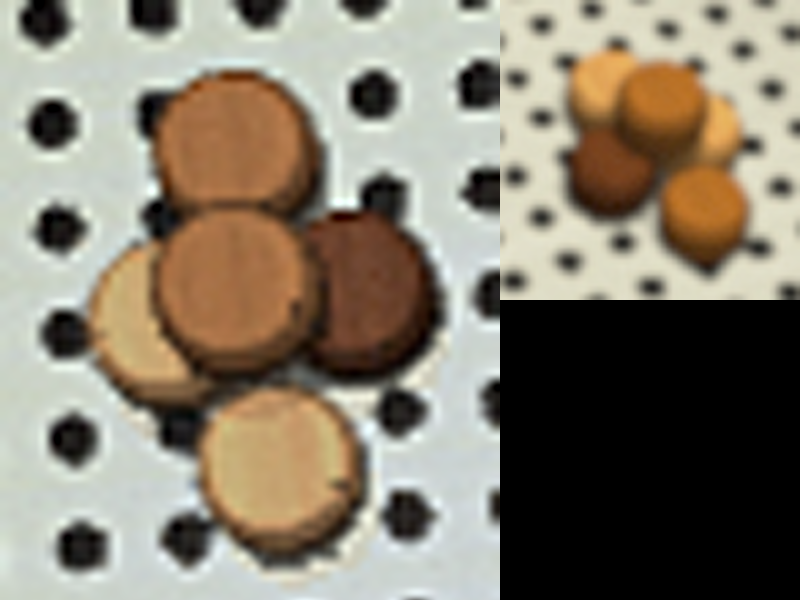

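```bash
python3 - <<'E'
from h import *
for n,x,y,z in(("top",238,289,132),("n",238,153,104),("dark",357,296,104),("L",282,470,104),("L2",175,320,104)):
    q=plane("top",175+(x+.5)/10-.5,135+(y+.5)/10-.5,z);print(n,q.round(1),box(q).round(1))
for t in((85,-80),(-75,-75),(-75,60),(85,80)):print(t,wld(*t,104).round(1))
print(wld(-45,-235,117))
E
```

```text
top [620.1 138.7 132. ] [ 22.7   4.8 132. ]
n [659.8 143.4 104. ] [ 62.6   5.9 104. ]
dark [624.9 114.6 104. ] [ 25.2 -19.7 104. ]
L [583.1 131.7 104. ] [-14.8   1.1 104. ]
L2 [619.2 157.6 104. ] [ 23.5  23.7 104. ]
(85, -80) [689.9  59.9 104. ]
(-75, -75) [530.1  50.4 104. ]
(-75, 60) [517.9 184.8 104. ]
(85, 80) [675.4 219.3 104. ]
[ 574.52541703 -106.2154005   117.        ]
```

>>> arm_command --increments '[[[0, 3.5, -3.8, 0, 0, 0, 6], [0, 3.5, -3.8, 0, 0, 0, 6], [0, 3.5, -3.8, 0, 0, 0, 6], [0, 3.5, -3.8, 0, 0, 0, 6], [0, 3.5, -3.8, 0, 0, 0, 0], [0, 3.5, -3.8, 0, 0, 0, 0], [0, 3.5, -3.8, 0, 0, 0, 0], [0, 3.5, -3.8, 0, 0, 0, 0]]]'

```text
t: 1.1
position: [480.1, 286.8, 222.2]
tool_rot: [-0.0, -0.047, 0.999, -0.0]
force: [0.6, 0.1, -1.0]
grip_width: 87.0
grip_force: 0.0
```

>>> arm_command --increments '[[[0, 3.5, -3.8, 0, 0, 0, 0], [0, 3.5, -3.8, 0, 0, 0, 0], [0, 3.5, -3.8, 0, 0, 0, 0], [0, 3.5, -3.8, 0, 0, 0, 0], [0, 0, 0, 0, 0, 0, 0], [0, 0, 0, 0, 0, 0, 0]]]'

```text
t: 1.85
position: [618.9, 136.4, 221.8]
tool_rot: [-0.001, -0.047, 0.999, 0.0]
force: [-0.1, 0.0, -0.4]
grip_width: 87.4
grip_force: 0.0
```

>>> arm_command --increments '[[[0, 0.25, 0.1, -4, 0, 0, 0], [0, 0, 0, -3, 0, 0, 0], [0, 0, 0, -2, 0, 0, 0], [0, 0, 0, -1, 0, 0, 0], [0, 0, 0, 0, 0, 0, 0], [0, 0, 0, 0, 0, 0, 0]]]'

```text
t: 2.6
position: [622.8, 137.5, 124.0]
tool_rot: [0.001, -0.047, 0.999, 0.0]
force: [0.1, -0.6, -0.5]
grip_width: 87.1
grip_force: 0.0
```

```bash
python3 - <<'E'
from h import *
print(robot.state()['position'].round(1))
T=robot.read_camera("top")[:,:,::-1];S=robot.read_camera("scene")[:,:,::-1]
o=np.hstack([cv2.resize(T[110:245,130:280],(400,360),interpolation=cv2.INTER_CUBIC),cv2.resize(S[130:265,230:380],(400,360),interpolation=cv2.INTER_CUBIC)])
cv2.imwrite("pics/g1.png",o)
E
```

```text
[622.8 137.5 124. ]
```

View pics/g1.png

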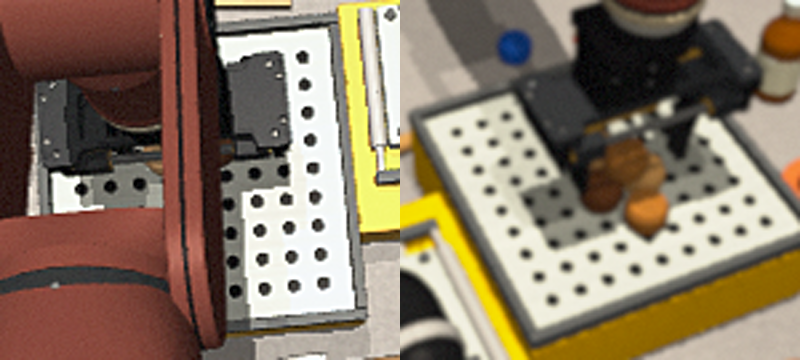

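The gripper straddles the top blank, with the fingers to its left and right along box y. Closing now.

>>> arm_command --increments '[[[0, 0, 0, -0.15, 0, 0, 0], [120, 0, 0, 0, 0, 0, 0], [160, 0, 0, 0, 0, 0, 0], [200, 0, 0, 0, 0, 0, 0], [200, 0, 0, 0, 0, 0, 0], [200, 0, 0, 0, 0, 0, 0]]]'

```text
t: 3.45
position: [622.0, 137.3, 121.0]
tool_rot: [0.0, -0.047, 0.999, 0.0]
force: [0.1, -0.8, -0.4]
grip_width: 44.6
grip_force: 0.0
```

>>> arm_command --increments '[[[200, 0, 0, 0, 0, 0, 0], [200, 0, 0, 0, 0, 0, 0], [200, 0, 0, 0, 0, 0, 0]]]'

```text
t: 3.82
position: [621.9, 137.3, 121.0]
tool_rot: [0.0, -0.047, 0.999, 0.0]
force: [0.6, -0.4, -0.4]
grip_width: 38.4
grip_force: 30.0
```

>>> arm_command --increments '[[[200, 0, 0, 1.5, 0, 0, 0], [200, 0, 0, 3.5, 0, 0, 0], [200, -2.3, -2.2, 0, 0, 0, 0], [200, -2.3, -2.2, 0, 0, 0, 0], [200, -2.3, -2.2, 0, 0, 0, 0], [200, -2.3, -2.2, 0, 0, 0, 0], [200, 0, 0, -3, 0, 0, 0], [200, 0, 0, 0, 0, 0, 0]]]'

```text
t: 4.82
position: [528.4, 49.2, 140.1]
tool_rot: [-0.002, -0.047, 0.999, 0.0]
force: [-0.1, 0.9, -0.7]
grip_width: 38.4
grip_force: 30.0
```

>>> arm_command --increments '[[[200, 0, 0, -2.5, 0, 0, 0], [200, 0, 0, -1.3, 0, 0, 0], [200, 0, 0, -0.7, 0, 0, 0], [200, 0, 0, 0, 0, 0, 0], [200, 0, 0, 0, 0, 0, 0]]]'

```text
t: 5.45
position: [530.6, 49.4, 96.8]
tool_rot: [0.001, -0.047, 0.999, -0.0]
force: [-0.3, 0.8, -1.2]
grip_width: 38.7
grip_force: 30.0
```

>>> arm_command --increments '[[[200, 0, 0, -0.15, 0, 0, 0], [200, 0, 0, -0.1, 0, 0, 0], [200, 0, 0, 0, 0, 0, 0]]]'

```text
t: 5.82
position: [529.9, 49.3, 93.5]
tool_rot: [-0.0, -0.047, 0.999, -0.0]
force: [-0.0, -1.1, 0.0]
grip_width: 38.7
grip_force: 30.0
```

>>> arm_command --increments '[[[200, 0, 0, -0.05, 0, 0, 0], [200, 0, 0, -0.03, 0, 0, 0], [200, 0, 0, 0, 0, 0, 0]]]'

```text
t: 6.2
position: [530.0, 49.3, 93.0]
tool_rot: [0.0, -0.047, 0.999, -0.0]
force: [-1.3, 0.7, 3.0]
grip_width: 39.3
grip_force: 30.0
```

>>> arm_command --increments '[[[140, 0, 0, 0, 0, 0, 0], [100, 0, 0, 0, 0, 0, 0], [70, 0, 0, 0, 0, 0, 0], [70, 0, 0, 0, 0, 0, 0], [70, 0, 0, 3, 0, 0, 0], [70, 0, 0, 5, 0, 0, 0], [70, 0, 0, 5, 0, 0, 0], [70, 0, 0, 0, 0, 0, 0]]]'

```text
t: 7.2
position: [533.0, 49.2, 228.1]
tool_rot: [0.005, -0.047, 0.999, -0.0]
force: [-0.4, -0.3, 0.5]
grip_width: 62.6
grip_force: 0.0
```

>>> arm_command --increments '[[[70, -5, 0, 0, 0, 0, 0], [70, -5, 0, 0, 0, 0, 0], [70, -5, 0, 0, 0, 0, 0], [70, 0, 0, 0, 0, 0, 0]]]'

```text
t: 7.7
position: [377.1, 49.6, 221.3]
tool_rot: [-0.001, -0.047, 0.999, 0.0]
force: [1.0, 0.1, -1.0]
grip_width: 63.1
grip_force: 0.0
```

```bash
python3 - <<'E'
from h import *
T=robot.read_camera("top")[:,:,::-1];S=robot.read_camera("scene")[:,:,::-1]
o=np.hstack([cv2.resize(T[120:240,140:270],(400,370),interpolation=cv2.INTER_CUBIC),cv2.resize(S[140:260,235:385],(400,370),interpolation=cv2.INTER_CUBIC)])
cv2.imwrite("pics/g2.png",o)
E
```

```text
(no output)
```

View pics/g2.png

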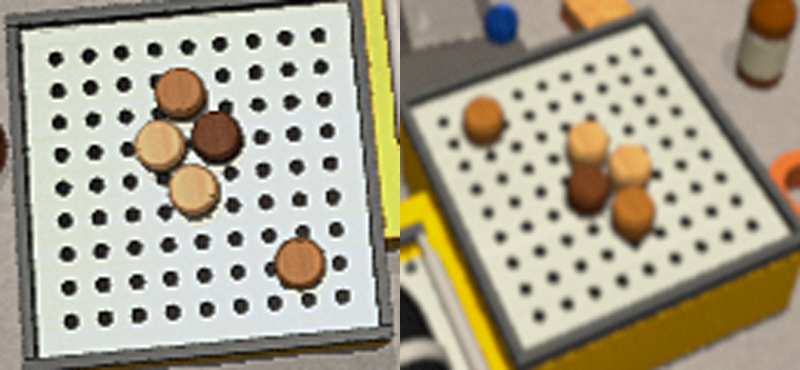

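The first blank stands at crop (300,264). The four others are n(181,93), L2(160,147), dark(216,138) and L(194,192).

```bash
python3 - <<'E'
from h import *
print(robot.state()['position'].round(1))
for n,x,y in(("top",300,264),("n",181,93),("dark",216,138),("L",194,192),("L2",160,147)):
    q=plane("top",140+x/3.077-.4,120+y/3.083-.4,104);print(n,q.round(1),box(q).round(1))
E
```

```text
[380.   49.3 222.5]
top [526.8  50.7 104. ] [-78.3 -74.4 104. ]
n [660.  143.2 104. ] [ 62.8   5.7 104. ]
dark [624.4 115.7 104. ] [ 24.8 -18.6 104. ]
L [582.3 131.9 104. ] [-15.6   1.4 104. ]
L2 [617.5 158.6 104. ] [ 21.8  24.9 104. ]
```

>>> arm_command --increments '[[[60, 4.7, 1.55, 0, 0, 0, 0], [60, 4.7, 1.55, 0, 0, 0, 0], [60, 4.7, 1.55, 0, 0, 0, 0], [60, 4.7, 1.55, 0, 0, 0, 0], [60, 4.7, 1.55, 0, 0, 0, 0], [60, 4.7, 1.65, 0, 0, 0, 0], [60, 0, 0, -2, 0, 0, 0], [60, 0, 0, -3, 0, 0, 0]]]'

```text
t: 8.8
position: [662.9, 143.4, 170.4]
tool_rot: [-0.0, -0.047, 0.999, -0.0]
force: [0.4, -0.4, -0.2]
grip_width: 66.8
grip_force: 0.0
```

>>> arm_command --increments '[[[60, 0, 0, -2, 0, 0, 0], [60, 0, 0, 0, 0, 0, 0], [60, 0, 0, 0, 0, 0, 0]]]'

```text
t: 9.18
position: [662.5, 143.2, 153.8]
tool_rot: [0.001, -0.047, 0.999, 0.0]
force: [-0.6, 0.3, 1.1]
grip_width: 66.7
grip_force: 0.0
```

>>> arm_command --increments '[[[60, -0.05, 0, -3, 0, 0, 0], [60, 0, 0, -2, 0, 0, 0], [60, 0, 0, -0.9, 0, 0, 0], [60, 0, 0, 0, 0, 0, 0], [60, 0, 0, 0, 0, 0, 0]]]'

```text
t: 9.8
position: [662.3, 143.4, 94.9]
tool_rot: [0.001, -0.047, 0.999, 0.0]
force: [0.2, 0.2, -0.0]
grip_width: 66.5
grip_force: 0.0
```

>>> arm_command --increments '[[[100, 0, 0, 0, 0, 0, 0], [150, 0, 0, 0, 0, 0, 0], [200, 0, 0, 0, 0, 0, 0], [200, 0, 0, 0, 0, 0, 0], [200, 0, 0, 0, 0, 0, 0]]]'

```text
t: 10.42
position: [661.5, 143.3, 93.9]
tool_rot: [0.0, -0.047, 0.999, -0.0]
force: [0.1, -0.0, 1.0]
grip_width: 38.8
grip_force: 30.0
```

>>> arm_command --increments '[[[200, 0, 0, 1.5, 0, 0, 0], [200, 0, 0, 2, 0, 0, 0], [200, 0.7, 3.8, 0, 0, 0, 0], [200, 0.7, 3.8, 0, 0, 0, 0], [200, 0, 0, 0, 0, 0, 0], [200, 0, 0, -2, 0, 0, 0], [200, 0, 0, -1.1, 0, 0, 0], [200, 0, 0, 0, 0, 0, 0]]]'

```text
t: 11.42
position: [674.2, 218.0, 95.5]
tool_rot: [-0.002, -0.046, 0.999, -0.0]
force: [0.1, 0.3, 0.3]
grip_width: 38.5
grip_force: 30.0
```

>>> arm_command --increments '[[[200, 0, 0, -0.2, 0, 0, 0], [200, 0, 0, -0.1, 0, 0, 0], [200, 0, 0, -0.05, 0, 0, 0], [200, 0, 0, -0.05, 0, 0, 0], [200, 0, 0, 0, 0, 0, 0]]]'

```text
t: 12.05
position: [675.6, 219.4, 93.9]
tool_rot: [0.0, -0.047, 0.999, 0.0]
force: [-0.1, 0.4, 0.5]
grip_width: 38.7
grip_force: 30.0
```

>>> arm_command --increments '[[[140, 0, 0, 0, 0, 0, 0], [100, 0, 0, 0, 0, 0, 0], [100, 0, 0, 0, 0, 0, 0], [100, 0, 0, 0, 0, 0, 0], [100, 0, 0, 2, 0, 0, 0], [60, 0, 0, 4, 0, 0, 0], [60, -3.1, -2.9, 0, 0, 0, 0], [60, -3.1, -2.9, 0, 0, 0, 0]]]'

```text
t: 13.05
position: [613.9, 161.0, 156.4]
tool_rot: [0.002, -0.047, 0.999, 0.0]
force: [-0.6, -0.7, -0.3]
grip_width: 65.6
grip_force: 0.0
```

>>> arm_command --increments '[[[60, -3.1, -2.9, 0, 0, 0, 0], [60, 0, 0, 0, 0, 0, 0], [60, 0, 0, 0, 0, 0, 0]]]'

```text
t: 13.42
position: [583.8, 132.6, 155.5]
tool_rot: [0.002, -0.047, 0.999, 0.0]
force: [-0.3, 0.2, 0.8]
grip_width: 66.4
grip_force: 0.0
```

>>> arm_command --increments '[[[60, -0.1, 0, -3, 0, 0, 0], [60, 0, 0, -2, 0, 0, 0], [60, 0, 0, -1, 0, 0, 0], [60, 0, 0, 0, 0, 0, 0], [100, 0, 0, 0, 0, 0, 0], [150, 0, 0, 0, 0, 0, 0], [200, 0, 0, 0, 0, 0, 0], [200, 0, 0, 0, 0, 0, 0]]]'

```text
t: 14.42
position: [581.8, 132.3, 94.4]
tool_rot: [0.0, -0.047, 0.999, -0.0]
force: [-0.0, -0.4, 2.0]
grip_width: 38.5
grip_force: 30.0
```

>>> arm_command --increments '[[[200, 0, 0, 0, 0, 0, 0], [200, 0, 0, 0, 0, 0, 0]]]'

```text
t: 14.68
position: [581.8, 132.3, 94.3]
tool_rot: [0.0, -0.047, 0.999, -0.0]
force: [-0.3, -1.0, 5.2]
grip_width: 38.8
grip_force: 30.0
```

>>> arm_command --increments '[[[200, 0, 0, 1.5, 0, 0, 0], [200, 0, 0, 2, 0, 0, 0], [200, -3.2, 2.65, 0, 0, 0, 0], [200, -3.2, 2.65, 0, 0, 0, 0], [200, 0, 0, 0, 0, 0, 0], [200, 0, 0, -2, 0, 0, 0], [200, 0, 0, -1.1, 0, 0, 0], [200, 0, 0, 0, 0, 0, 0]]]'

```text
t: 15.68
position: [517.2, 184.8, 97.1]
tool_rot: [-0.001, -0.047, 0.999, -0.0]
force: [0.8, -0.7, -0.3]
grip_width: 38.7
grip_force: 30.0
```

>>> arm_command --increments '[[[200, 0, 0, -0.2, 0, 0, 0], [200, 0, 0, -0.1, 0, 0, 0], [200, 0, 0, -0.05, 0, 0, 0], [200, 0, 0, -0.03, 0, 0, 0], [200, 0, 0, 0, 0, 0, 0]]]'

```text
t: 16.3
position: [517.6, 185.3, 94.3]
tool_rot: [0.0, -0.047, 0.999, -0.0]
force: [-0.7, -0.1, 2.2]
grip_width: 38.5
grip_force: 30.0
```

>>> arm_command --increments '[[[140, 0, 0, 0, 0, 0, 0], [100, 0, 0, 0, 0, 0, 0], [100, 0, 0, 0, 0, 0, 0], [100, 0, 0, 0, 0, 0, 0], [100, 0, 0, 2, 0, 0, 0], [60, 0, 0, 4, 0, 0, 0], [60, 0, 0, 2, 0, 0, -10], [60, 1.5, -1, 0, 0, 0, -10]]]'

```text
t: 17.3
position: [533.5, 176.1, 176.5]
tool_rot: [0.002, 0.129, 0.992, 0.001]
force: [0.2, -0.7, -0.5]
grip_width: 65.9
grip_force: 0.0
```

>>> arm_command --increments '[[[60, 1.5, -1, 0, 0, 0, -10], [60, 1.5, -1, 0, 0, 0, -10], [60, 1.5, -1, 0, 0, 0, -10], [60, 1.5, -1, 0, 0, 0, -10], [60, 1.5, -1, 0, 0, 0, -10], [60, 1.7, -1, 0, 0, 0, -10], [60, 0, 0, 0, 0, 0, -8], [60, 0, 0, 0, 0, 0, 0]]]'

```text
t: 18.3
position: [624.4, 115.1, 173.5]
tool_rot: [-0.0, 0.66, 0.752, -0.0]
force: [-1.3, 0.3, 0.9]
grip_width: 66.7
grip_force: 0.0
```

>>> arm_command --increments '[[[60, 0, 0, -4, 0, 0, 0], [60, 0, 0, -2.5, 0, 0, 0], [60, 0, 0, -1.4, 0, 0, 0], [60, 0, 0, 0, 0, 0, 0], [60, 0, 0, 0, 0, 0, 0]]]'

```text
t: 18.92
position: [625.4, 115.5, 96.3]
tool_rot: [0.001, 0.66, 0.751, 0.001]
force: [0.3, -0.1, 0.2]
grip_width: 66.9
grip_force: 0.0
```

>>> arm_command --increments '[[[100, 0, 0, -0.05, 0, 0, 0], [150, 0, 0, 0, 0, 0, 0], [200, 0, 0, 0, 0, 0, 0], [200, 0, 0, 0, 0, 0, 0], [200, 0, 0, 0, 0, 0, 0], [200, 0, 0, 0, 0, 0, 0]]]'

```text
t: 19.68
position: [624.6, 115.3, 94.7]
tool_rot: [0.0, 0.66, 0.751, 0.0]
force: [0.5, -0.1, 2.9]
grip_width: 38.8
grip_force: 30.0
```

>>> arm_command --increments '[[[200, 0, 0, 1.5, 0, 0, 0], [200, 0, 0, 2, 0, 0, 0], [200, 2.15, -2.9, 0, 0, 0, 0], [200, 2.15, -2.9, 0, 0, 0, 0], [200, 0, 0, 0, 0, 0, 0], [200, 0, 0, -2, 0, 0, 0], [200, 0, 0, -1.1, 0, 0, 0], [200, 0, 0, 0, 0, 0, 0]]]'

```text
t: 20.68
position: [665.8, 58.2, 96.3]
tool_rot: [-0.001, 0.66, 0.752, -0.001]
force: [-0.9, 1.0, -0.7]
grip_width: 38.6
grip_force: 30.0
```

>>> arm_command --increments '[[[200, 0, 0, -0.2, 0, 0, 0], [200, 0, 0, -0.1, 0, 0, 0], [200, 0, 0, -0.05, 0, 0, 0], [200, 0, 0, -0.03, 0, 0, 0], [200, 0, 0, 0, 0, 0, 0]]]'

```text
t: 21.3
position: [667.5, 57.2, 94.7]
tool_rot: [0.0, 0.66, 0.751, 0.0]
force: [-0.1, 0.1, -0.0]
grip_width: 38.6
grip_force: 30.0
```

>>> arm_command --increments '[[[200, 0, 0, -0.05, 0, 0, 0], [200, 0, 0, 0, 0, 0, 0], [140, 0, 0, 0, 0, 0, 0], [100, 0, 0, 0, 0, 0, 0], [100, 0, 0, 0, 0, 0, 0], [100, 0, 0, 0, 0, 0, 0], [100, 0, 0, 2, 0, 0, 0], [60, 0, 0, 4, 0, 0, 0]]]'

```text
t: 22.3
position: [666.1, 57.3, 153.6]
tool_rot: [-0.001, 0.66, 0.751, -0.001]
force: [0.2, 0.6, 0.2]
grip_width: 57.7
grip_force: 0.0
```

>>> arm_command --increments '[[[60, 0, 0, 5, 0, 0, 0], [60, -5, 0, 2, 0, 0, 0], [60, -5, 0, 0, 0, 0, -10], [60, -5, 0, 0, 0, 0, -10], [60, -5, 0, 0, 0, 0, -10], [60, -5, 0, 0, 0, 0, -10], [60, -4, 0, 0, 0, 0, -10], [60, 0, 0, 0, 0, 0, -10]]]'

```text
t: 23.3
position: [375.9, 57.5, 225.6]
tool_rot: [0.001, 0.948, 0.318, 0.001]
force: [0.3, 0.2, 0.5]
grip_width: 66.4
grip_force: 0.0
```

```bash
python3 - <<'E'
from h import *
T=robot.read_camera("top")[:,:,::-1];S=robot.read_camera("scene")[:,:,::-1]
o=np.hstack([cv2.resize(T[120:240,140:270],(400,370),interpolation=cv2.INTER_CUBIC),cv2.resize(S[140:260,235:385],(400,370),interpolation=cv2.INTER_CUBIC)])
cv2.imwrite("pics/g3.png",o)
E
```

```text
(no output)
```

View pics/g3.png

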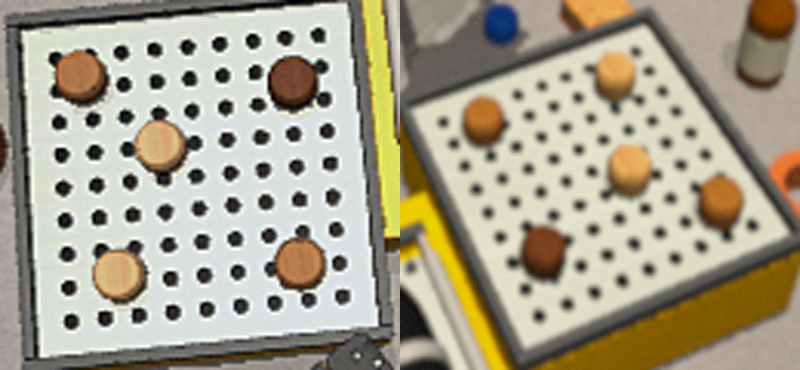

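All five stand apart on the bed. In the crop they are at (81,76), (292,82), (160,146), (118,275) and (300,264), so the smallest centre distance is about 82 mm. Next is the knob.

>>> arm_command --increments '[[[50, 4, -3.3, 0, 0, 0, -8], [50, 4, -3.3, 0, 0, 0, -8], [50, 4, -3.3, 0, 0, 0, -8], [50, 4, -3.3, 0, 0, 0, -8], [50, 3.85, -3.2, 0, 0, 0, 0], [50, 0, 0, 0, 0, 0, 0], [50, 0, 0, 0, 0, 0, 0]]]'

```text
t: 24.28
position: [575.8, -106.6, 224.0]
tool_rot: [-0.0, 0.999, 0.048, -0.0]
force: [-0.6, 0.2, 0.1]
grip_width: 69.8
grip_force: 0.0
```

>>> arm_command --increments '[[[50, 0, 0, -4, 0, 0, 0], [50, 0, 0, -4, 0, 0, 0], [50, 0, 0, -3, 0, 0, 0], [50, 0, 0, -1.1, 0, 0, 0], [50, 0, 0, 0, 0, 0, 0], [50, 0, 0, 0, 0, 0, 0]]]'

```text
t: 25.02
position: [577.1, -106.8, 105.1]
tool_rot: [0.001, 0.999, 0.047, 0.001]
force: [0.9, 0.6, 0.4]
grip_width: 70.4
grip_force: 0.0
```

>>> arm_command --increments '[[[100, 0, 0, 0, 0, 0, 0], [130, 0, 0, 0, 0, 0, 0], [150, 0, 0, 0, 0, 0, 0], [160, 0, 0, 0, 0, 0, 0], [160, 0, 0, 0, 0, 0, 0], [160, 0, 0, 0, 0, 0, 0]]]'

```text
t: 25.78
position: [575.9, -106.7, 103.0]
tool_rot: [-0.0, 0.999, 0.047, -0.0]
force: [-0.4, -0.2, -0.0]
grip_width: 32.8
grip_force: 0.0
```

>>> arm_command --increments '[[[190, -0.1, 0, -0.15, 0, 0, 0], [220, 0, 0, 0, 0, 0, 0], [220, 0, 0, 0, 0, 0, 0], [220, 0, 0, 0, 0, 0, 0], [220, 0, 0, 0, 0, 0, 0]]]'

```text
t: 26.4
position: [574.9, -107.8, 101.4]
tool_rot: [0.001, 0.999, 0.047, -0.0]
force: [1.1, -5.1, -2.8]
grip_width: 23.0
grip_force: 30.0
```

>>> arm_command --increments '[[[220, 0, -0.1, 0, 0, 0, 0], [220, -1, -0.09, 0, 0, 0, 0], [220, -1, -0.09, 0, 0, 0, 0], [220, -1, -0.09, 0, 0, 0, 0], [220, -1, -0.09, 0, 0, 0, 0], [220, -0.5, -0.05, 0, 0, 0, 0], [220, 0, 0, 0, 0, 0, 0], [220, 0, 0, 0, 0, 0, 0]]]'

```text
t: 27.4
position: [532.0, -111.7, 101.5]
tool_rot: [0.0, 0.999, 0.047, 0.003]
force: [10.5, -1.5, -9.8]
grip_width: 23.2
grip_force: 30.0
```

```bash
python3 - <<'E'
from h import *
print(robot.state()['position'].round(1),robot.state()['force'].round(1))
T=robot.read_camera("top")[:,:,::-1];S=robot.read_camera("scene")[:,:,::-1]
o=np.hstack([cv2.resize(T[150:220,305:365],(400,467),interpolation=cv2.INTER_CUBIC),cv2.resize(S[190:260,145:205],(400,467),interpolation=cv2.INTER_CUBIC)])
cv2.imwrite("pics/k1.png",o)
E
```

```text
[ 532.  -111.7  101.5] [10.5 -1.5 -9.8]
```

View pics/k1.png

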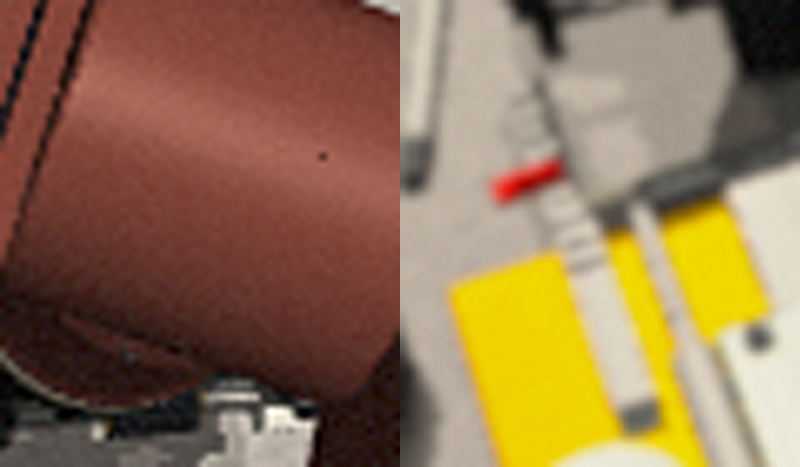

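The top view is hidden by the arm. In the scene view the clip is at crop (527,182) and the pointer, near the bar's end at about (590,215), is faint, so I'll measure it closer.

```bash
python3 - <<'E'
from h import *
T=np.load("top0.npy");S=np.load("scene0.npy")
N=np.mean([robot.read_camera("scene").astype(float) for _ in range(6)],0)[:,:,::-1];np.save("scene1.npy",N)
f=lambda P,x,y,w,h:cv2.resize(np.clip(P[y:y+h,x:x+w].astype(float)*1.0,0,255).astype(np.uint8),(400,300),interpolation=cv2.INTER_NEAREST)
A=f(T,326,160,32,40-16);B=f(T,335,180,32,24);C=f(S,168,222,32,24);D=f(np.clip(N*1.5,0,255),157,208,32,24)
o=np.vstack([np.hstack([A,B]),np.hstack([C,D])]);cv2.imwrite("pics/p1.png",o)
E
```

View pics/p1.png

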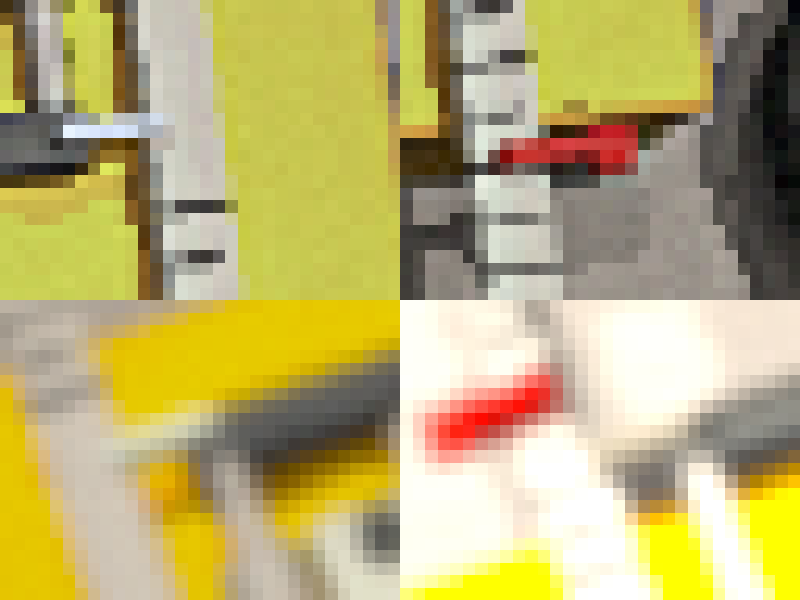

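```bash
python3 - <<'E'
from h import *
c,e=tri((349.2,191.4),(163.1,216.9));print("clip",box(c).round(2),e)
p,e=tri((334.46,169.66),(180.3,232.4));print("ptr",box(p).round(2),e)
for z in(84,88,92,96):print(z,box(plane("top",334.46,169.66,z)).round(1),box(plane("scene",180.3,232.4,z)).round(1))
N=np.load("scene1.npy");b=box(p)
for d in(43,54,57):print(d,proj("scene",wld(b[0]-d,b[1],b[2])))
C=cv2.resize(N[205:235,150:190],(800,600),interpolation=cv2.INTER_CUBIC)
cv2.imwrite("pics/p2.png",np.clip((C-90)*1.7,0,255).astype(np.uint8))
E
```

```text
clip [ -69.6  -340.28   98.38] 0.446168773954065
ptr [ -13.9  -314.41   93.94] 2.89269087149277
84 [ -11.6 -315.3   84. ] [ -22.  -315.2   84. ]
88 [ -12.4 -314.4   88. ] [ -19.  -315.4   88. ]
92 [ -13.2 -313.4   92. ] [ -16.  -315.7   92. ]
96 [ -13.9 -312.5   96. ] [ -12.9 -315.9   96. ]
43 (np.float64(175.83240154004176), np.float64(218.50637479986457))
54 (np.float64(174.56871890060137), np.float64(215.07719006252003))
57 (np.float64(174.2272271668652), np.float64(214.1505030885057))
```

View pics/p2.png

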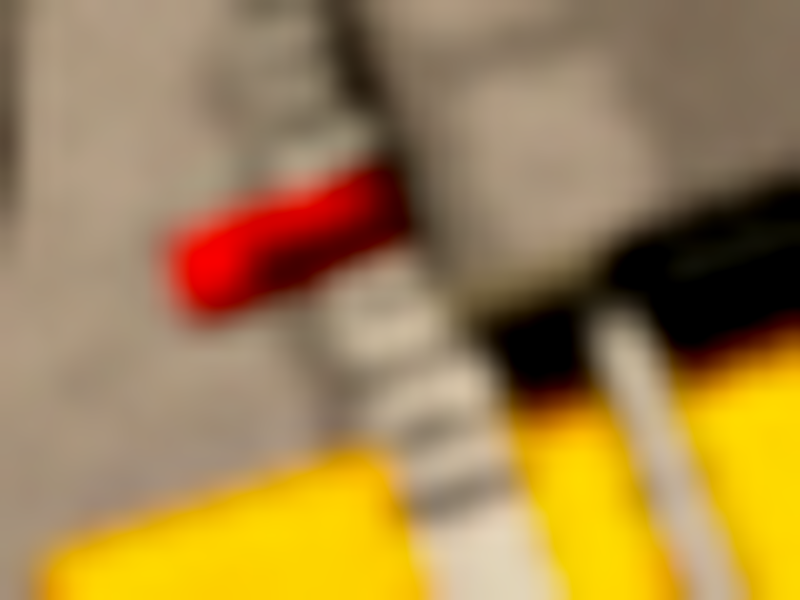

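>>> arm_command --increments '[[[220, -0.6, -0.05, 0, 0, 0, 0], [220, -0.4, -0.04, 0, 0, 0, 0], [220, -0.25, -0.02, 0, 0, 0, 0], [220, 0, 0, 0, 0, 0, 0], [220, 0, 0, 0, 0, 0, 0], [220, 0, 0, 0, 0, 0, 0]]]'

```text
t: 28.55
position: [519.9, -112.8, 101.5]
tool_rot: [0.0, 0.999, 0.047, 0.003]
force: [11.6, -1.7, -11.1]
grip_width: 22.8
grip_force: 30.0
```

```bash
python3 - <<'E'
from h import *
print(robot.state()['position'].round(1))
N=np.mean([robot.read_camera("scene").astype(float) for _ in range(6)],0)[:,:,::-1];np.save("scene2.npy",N)
print(robot.state()['position'].round(1))
C=cv2.resize(N[200:230,150:190],(800,600),interpolation=cv2.INTER_CUBIC)
cv2.imwrite("pics/p3.png",np.clip((C-90)*1.7,0,255).astype(np.uint8))
E
```

```text
[ 519.9 -112.8  101.5]
[ 519.9 -112.8  101.5]
```

View pics/p3.png

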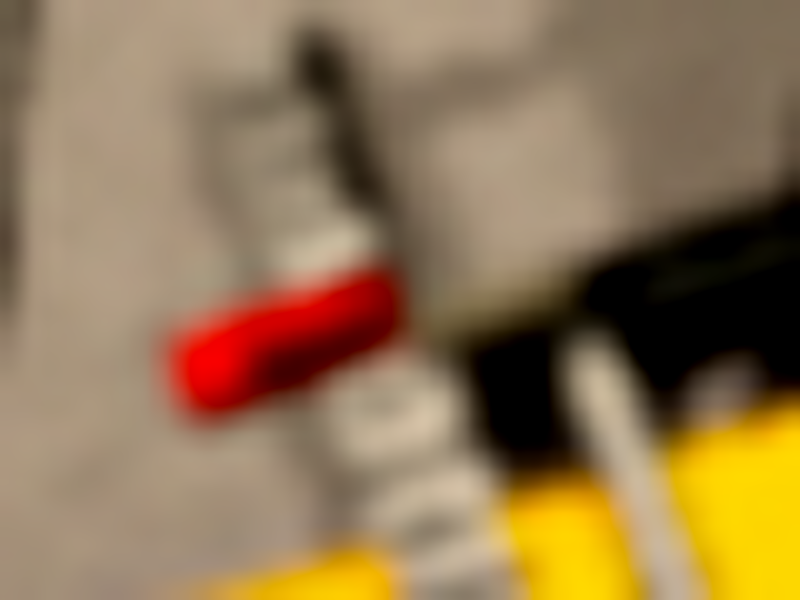

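The pointer lies at about (505,318), slightly short of the clip's line. I'll do a subpixel check of stroke and target.

```bash
python3 - <<'E'
from h import *
T=np.load("top0.npy").astype(float)
b=T[:,:,0]
def cen(w,a):w=np.clip(w,0,None);return (w*a).sum()/w.sum()
vs=np.arange(165,176)
for u in range(331,340):print(u,b[165:176,u].astype(int),T[165:176,u,2].astype(int))
R=T[:,:,2]-np.maximum(T[:,:,0],T[:,:,1]);vv=np.arange(185,198);xs=[]
for u in range(343,354):
    w=np.where(R[185:198,u]>50,R[185:198,u],0)
    if w.sum()>0:
        v=cen(w,vv);xs.append(box(plane("top",u,v,100))[0])
print("clip x@100",np.round(xs,1),np.mean(xs))
P=[np.load("scene0.npy").astype(np.float32),np.load("scene1.npy").astype(np.float32),np.load("scene2.npy").astype(np.float32)]
x=np.arange(40,-130,-.5)
for y in(-296,-290,-284,-278,-272):
    q=np.array([proj("scene",wld(a,y,94)) for a in x],np.float32);o=[]
    for I_ in P:
        r=cv2.remap(I_[:,:,2].copy(),q[:,:1],q[:,1:],cv2.INTER_LINEAR).ravel()
        k=max(i for i in range(len(r)) if r[i]<85)      # frontmost dark sample
        o.append((x[k],r[k:k+40:8].astype(int).tolist()))
    print(y,o)
E
```

```text
331 [ 71  81 106  75 147 255  86  94  19  44  80] [160 172 167  97 135 233  87  89  18 140 210]
332 [ 75  80  71  66 173 252  77  96  15  84  74] [202 211 206 171 153 222  77  97  53 222 201]
333 [ 86  83  77  73 137 253  60  37  46  75  79] [209 205 205 205 158 218  95 108 137 210 205]
334 [ 80  77  75  77 160 249  17  39  92  78  75] [200 199 199 204 210 211  95 148 223 210 205]
335 [ 28  30  20  44 193 254  12  43  83  68  74] [127 127 123 129 193 216 106 146 207 194 196]
336 [ 44  47  45  45 190 242   0  26  30  23  24] [ 94  96 102  98 185 209  77 128 127  93  96]
337 [137 142 128 104 200 186  58  68  50  51  50] [137 142 150 115 177 168  99  96  98 100 107]
338 [197 201 200 199 233 184 170 171 135 141 137] [213 215 211 210 210 173 189 173 138 141 156]
339 [187 190 186 192 205 179 168 199 199 204 210] [201 204 201 206 204 189 186 211 210 216 215]
clip x@100 [-69.1 -69.2 -69.2 -69.4 -69.4 -69.6 -69.7 -68.9 -70.1 -70.2 -70.2] -69.53243289569117
-296 [(np.float64(-7.0), [83, 98, 150, 218, 230]), (np.float64(-48.0), [82, 97, 100, 141, 168]), (np.float64(-60.0), [83, 96, 99, 136, 166])]
-290 [(np.float64(-7.0), [84, 99, 151, 217, 230]), (np.float64(-48.0), [83, 97, 100, 135, 163]), (np.float64(-60.0), [83, 95, 93, 128, 159])]
-284 [(np.float64(-6.5), [83, 96, 143, 210, 230]), (np.float64(-48.0), [82, 96, 96, 131, 161]), (np.float64(-60.5), [84, 96, 98, 133, 160])]
-278 [(np.float64(-6.5), [84, 96, 146, 212, 230]), (np.float64(-57.5), [84, 121, 153, 162, 165]), (np.float64(-68.5), [81, 120, 151, 163, 164])]
-272 [(np.float64(-6.0), [84, 95, 137, 209, 230]), (np.float64(-63.5), [84, 98, 121, 150, 164]), (np.float64(-74.5), [84, 101, 121, 147, 161])]
```

>>> arm_command --increments '[[[220, -0.08, -0.01, 0, 0, 0, 0], [220, 0, 0, 0, 0, 0, 0], [220, 0, 0, 0, 0, 0, 0], [220, 0, 0, 0, 0, 0, 0], [220, 0, 0, 0, 0, 0, 0], [220, 0, 0, 0, 0, 0, 0]]]'

```text
t: 29.6
position: [519.4, -112.9, 101.5]
tool_rot: [0.0, 0.999, 0.047, 0.003]
force: [13.1, -2.6, -12.0]
grip_width: 23.2
grip_force: 30.0
```

>>> arm_command --increments '[[[220, 0, 0, 0, 0, 0, 0], [220, 0, 0, 0, 0, 0, 0]]]'

```text
t: 29.85
position: [519.4, -112.9, 101.5]
tool_rot: [0.0, 0.999, 0.047, 0.003]
force: [13.2, -1.3, -12.1]
grip_width: 23.3
grip_force: 30.0
```

```bash
python3 -c "
from workcell import robot
print(robot.job_done())"
```

```text
the job is handed in; nothing more can be done
None
```

The job is handed in: all five blanks stand apart on the bed, the closest pair with about 40 mm clear between them. The gate is held by its knob about 55.7 mm out, where I measured the red clip to be. The camera readings of the pull-out ranged from about 54 to 56 mm before a last 0.5 mm pull, so the pointer may be a millimetre or so off the clip.

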